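Load the vial rack and hold it registered against the fence

TASK

Lower the two loose vials gently into the two empty pockets of the rack so its row of four is complete. Then slide the rack squarely against the tall fence at the far edge of the metal bed and, with one diagonal push on the rack itself, press it firmly (roughly 15 to 30 newtons, more towards the fence than down, no slamming) against fence and bed together. Finish while still holding that push; keep the vials upright and leave the bottle, the carton and the wrench alone.

Things in the scene. Friction and masses are not known exactly. Their poses are not given: they have to be found in the camera images.
- bed: fixed aluminium plate, 220 (x) x 300 (y) x 10 mm thick, lying on the black bench; origin at the centre of its underside on the bench, so its top is 10 mm above the origin. Its +x side, the long edge away from the robot, carries the fence. Turned by up to about 0.25 rad
- fence: fixed upright steel bar along the bed's far (+x) edge, 15 (x) x 300 (y) x 45 mm high; origin at the centre of its underside, at bench level, axes parallel to the bed's. Its flat face towards the robot lies 7.5 mm from the origin in its -x direction and rises 35 mm above the bed
- rack: loose grey plastic rack, 0.3 to 0.5 kg empty, on the bed 20 to 90 mm short of the fence and up to 0.3 rad askew; origin: centre of its underside, row along y. Block 46 (x) x 164 (y) x 26 mm high with four pockets; along each long side a ledge 28 mm wide, 12 mm high, so its foot is 102 x 164 mm. Flush at the fence its origin is 58.5 mm from the fence's in the fence's -x
- step (a point): middle of the top of the rack's ledge on the robot's side, at x = -37, y = 0, z = 12 mm in the rack's frame: ledge and the block's side face (14 mm further +x, rising 14 mm above the ledge) make a step where fingertips can push down and towards the fence at once
- pocket0 (a point): centre of the mouth of pocket 0 in the rack's top face, at y = -57 mm and z = 26 mm in the rack's frame; square, 28 x 28 mm, 22 mm deep (floor 4 mm above the rack's underside), holds a vial at the start
- pocket1 (a point): centre of the mouth of pocket 1 in the rack's top face, at y = -19 mm and z = 26 mm in the rack's frame; square, 28 x 28 mm, 22 mm deep (floor 4 mm above the rack's underside), empty at the start
- pocket2 (a point): centre of the mouth of pocket 2 in the rack's top face, at y = 19 mm and z = 26 mm in the rack's frame; square, 28 x 28 mm, 22 mm deep (floor 4 mm above the rack's underside), holds a vial at the start
- pocket3 (a point): centre of the mouth of pocket 3 in the rack's top face, at y = 57 mm and z = 26 mm in the rack's frame; square, 28 x 28 mm, 22 mm deep (floor 4 mm above the rack's underside), empty at the start
- vial_a: amber glass vial with white cap, a plain cylinder 22.5 mm in diameter and 55 mm high over all, about 35 g; origin at the centre of its underside, z up; stands loose on the bench to the robot's left of the bed
- vial_b: amber glass vial with white cap, a plain cylinder 22.5 mm in diameter and 55 mm high over all, about 35 g; origin at the centre of its underside, z up; stands loose on the bench to the robot's right of the bed
- vial_c: amber glass vial with white cap, a plain cylinder 22.5 mm in diameter and 55 mm high over all, about 35 g; origin at the centre of its underside, z up; stands in pocket 0 at the start
- vial_d: amber glass vial with white cap, a plain cylinder 22.5 mm in diameter and 55 mm high over all, about 35 g; origin at the centre of its underside, z up; stands in pocket 2 at the start
- bottle: bystander: clear glass bottle with cap, 80 mm in diameter, 170 mm high, upright; origin at the centre of its underside
- carton: bystander: small paper carton, 70 (x) x 110 (y) x 50 mm high; origin at the centre of its underside
- wrench: bystander: steel wrench 150 mm long lying on the bench between the robot and the right vial, origin at the middle of its length, its length along x

How it is judged:
On the way, in this order (a step that is already met when the one before it is completed fails the run):
1. all four vials stand in the rack's pockets and the fingers touch none of them (((horizontal distance between vial_a and pocket0 below 0.009 m and z of vial_a in the frame of rack below 0.01 m) or (horizontal distance between vial_a and pocket1 below 0.009 m and z of vial_a in the frame of rack below 0.01 m) or (horizontal distance between vial_a and pocket2 below 0.009 m and z of vial_a in the frame of rack below 0.01 m) or (horizontal distance between vial_a and pocket3 below 0.009 m and z of vial_a in the frame of rack below 0.01 m)) and ((horizontal distance between vial_b and pocket0 below 0.009 m and z of vial_b in the frame of rack below 0.01 m) or (horizontal distance between vial_b and pocket1 below 0.009 m and z of vial_b in the frame of rack below 0.01 m) or (horizontal distance between vial_b and pocket2 below 0.009 m and z of vial_b in the frame of rack below 0.01 m) or (horizontal distance between vial_b and pocket3 below 0.009 m and z of vial_b in the frame of rack below 0.01 m)) and ((horizontal distance between vial_c and pocket0 below 0.009 m and z of vial_c in the frame of rack below 0.01 m) or (horizontal distance between vial_c and pocket1 below 0.009 m and z of vial_c in the frame of rack below 0.01 m) or (horizontal distance between vial_c and pocket2 below 0.009 m and z of vial_c in the frame of rack below 0.01 m) or (horizontal distance between vial_c and pocket3 below 0.009 m and z of vial_c in the frame of rack below 0.01 m)) and ((horizontal distance between vial_d and pocket0 below 0.009 m and z of vial_d in the frame of rack below 0.01 m) or (horizontal distance between vial_d and pocket1 below 0.009 m and z of vial_d in the frame of rack below 0.01 m) or (horizontal distance between vial_d and pocket2 below 0.009 m and z of vial_d in the frame of rack below 0.01 m) or (horizontal distance between vial_d and pocket3 below 0.009 m and z of vial_d in the frame of rack below 0.01 m)) and angle between each of vial_a, vial_b, vial_c, vial_d's own z axis and vertical below 0.26 rad and contact force between the fingers and vial_a below 0.3 N and contact force between the fingers and vial_b below 0.3 N and contact force between the fingers and vial_c below 0.3 N and contact force between the fingers and vial_d below 0.3 N), for 0.2 s.
2. the rack is pressed by the fingers, flush against fence and bed together (contact force between rack and fence above 3 N and contact force between rack and bed above 10 N and contact force between the fingers and rack between 5 and 45 N and angle between the x axis of rack and the x axis of fence, either way round below 0.035 rad and x of rack in the frame of fence above -0.0615 m and angle between rack's own z axis and vertical below 0.03 rad and y of rack in the frame of fence between -0.065 and 0.065 m), for 0.3 s.
At the end, for the whole second after the job is handed in: All 4 vials stand in pockets (9 mm of centre, bottom <10 mm above rack underside, lean <0.26 rad), untouched. Rack flat (0.03 rad), square (0.035), within 3 mm of fence, 65 mm of its middle; fingers press it 5 to 45 N: fence >3 N, bed >10 N (loaded weight 5 to 7 N), still held (all of step 1 and all of step 2); the arm keeps its last pose, push and grip.
It fails at once if a bystander is shifted by more than 20 mm (distance of any of bottle, carton, wrench from where it was at the start of the episode above 0.02 m).
It fails at once if a vial is tipped over (angle between any of vial_a, vial_b, vial_c, vial_d's own z axis and vertical above 0.8 rad).
It fails at once if a vial is dropped instead of lowered ((linear speed of vial_a above 0.6 m/s and contact force between the fingers and vial_a below 0.1 N) or (linear speed of vial_b above 0.6 m/s and contact force between the fingers and vial_b below 0.1 N) or (linear speed of vial_c above 0.6 m/s and contact force between the fingers and vial_c below 0.1 N) or (linear speed of vial_d above 0.6 m/s and contact force between the fingers and vial_d below 0.1 N)).
It fails at once if the rack is slammed or forced with more than 100 N (contact force between the fingers and rack above 100 N).
It also fails if it takes over 58 s, if anything falls off the work surface, if the arm or the gripper's body presses on something with over 40 N, if the wrist force passes 120 N, or if a joint passes its speed limit or range.

ROBOT

A 6-joint arm with a two-finger parallel gripper is mounted at the origin on the work surface. World frame = base frame: x ahead of the robot, y to its left, z up, the work surface at z = 0. Lengths are in m, angles in rad, forces in N, time in s.
With the tool pointing down it reaches from about 0.375 to 0.9 m from the base axis. Payload 3.1 kg.
Tool frame: the origin (TCP) lies between the finger pads; the fingertips stand robot.finger_overhang ahead of it and the grasp point (between the pads) lies 3 mm ahead of it (robot.finger_overhang is the distance from the TCP to the fingertips, in m); z points along the fingers, y is the line along which they close (so a half turn about z gives the same grasp; the last joint's range is limited). The gripper opens to 87 mm and grips with 3 to 60 N. Pads are 19 mm wide; open, the fingers measure 117 mm over their backs; the gripper's body (75 mm by 190 mm) begins 51 mm behind the grasp point.
Start: joints at [1.075, 0.527, 1.433, -0, 1.181, -0.178], TCP at [0.195, 0.594, 0.245] pointing down, gripper open.
Joint ranges: [-3.08, 3.08], [-0.75, 2.2], [0.22, 2.44], [-1.43, 4.57], [0, 2.65], [-2.85, 2.85]. Speed limits (rad/s): [2.79, 2.79, 3.14, 3.14, 3.14, 3.14].

INTERFACE

Orientations are given as a unit quaternion [x, y, z, w].
In Python, from rig import get_obs, vision, hand_in, nets, robot gives the robot as it stands.
- The arm moves only by the tool apply_moves, never from a script. Its argument "series" is a list of rows, each an object with "offset": the shift along the world's x, y, z in cm, a list of three; "rot": the turn, a rotation vector about the world's x, y, z in degrees, a list of three. A call has 1 to 20 rows; each row is the pose to reach, as a shift and turn from the pose commanded when the call began; what a row does not reach only later rows make up. A row lasts 1/10 s, in which the tool goes at most 50 mm and 8.59 degrees, less where a joint would pass 70% of its speed; a pose out of reach is approached as far as the arm can. A call with a gripper value outside its range is refused whole. "hand" is the opening, from 0 (shut) to 1 (fully open), set as the call begins (left out, the last holds). The fingers move at their own pace and stop on an object; "newtons" is the grip in N (left out, the last holds). Time passes only in rows, so rows that repeat a pose let the fingers close. It gives the time, the measured TCP pose, the force, the opening and the grip force at its end, in the units of the state.
- get_obs(): the state, without advancing time (a new reading comes with each control period).
- vision.camera(name): name is "side" or "top" or "wrist"; returns the picture (384x512x3 uint8, red, green, blue); there is no depth.
- vision.calibration(name): a dict with "K" (3x3 intrinsics, pixels), "R" (3x3) and "t" (3): a world point X has camera coordinates R X + t. Camera axes: x right, y down, z forward; pixel columns grow to the right and rows downward; lengths in m; the calibration is good to about 2 mm. A picture is of the moment at which its call begins: read the wrist's pose just before it. calibration takes no time and is no camera call; for the wrist camera it gives the pose at the moment of the call.
- hand_in(): hands the job in; it is judged then, once.
Trained networks look in the newest picture that a camera, given by its name, has taken for a name from the list of things; names that differ only in an ending like _2 or _b are one class to them, and where a whole thing is asked for, a point or a joint stands for the part that bears it (a point fixed in the world has none). Each returns a list of dicts, best first, with "conf" (0 to 1); they miss things now and then, are a little off and sometimes report something else, mostly with a low value. They report only what shows in the picture. A call takes as long as a camera call.
- nets.search_frame(camera, query): "centre" ([x, y, z] in m, in world coordinates, good to about 4 mm: the middle of the surface that is visible of it).
- nets.spot_point(camera, query): "centre" ([x, y, z] in m, in world coordinates, good to about 4 mm: a listed point, or the origin of a listed thing).
The state is a dict: "time": time; "q": joint angles; "joint_velocities": joint speeds; "joint_torque": joint torques, N m; "position": TCP position; "tool_rot": TCP orientation; "ft_force": force on the tool from outside, world axes, zero at the start; "moment": the same for the moment, N m; "grip_width": finger opening in m; "grip_force": force on a finger pad.
Only numpy, scipy, OpenCV 4.12 (cv2) and the standard library are available. Lean on these libraries where they do the work, as an engineer would, in place of code of your own. Each camera call takes 0.05 s, during which the arm holds its last target. There are 200 camera calls.

## Working session

There is one attempt and no reset: what is moved stays moved. The work goes in short steps, Python scripts to look and compute and a tool call to move; the robot and the scene stay as the last step left them, time stands still between calls to the robot, and variables do not carry over. Pictures are saved under pics/ and viewed, at most 14 in all, crops included, and the job is handed in when it is done.

Besides the shell and the picture viewer there is one more tool, called after ">>>" as name(argument=value, ...) on one line, values as JSON. apply_moves: Moves the arm, as the interface text tells. Its arguments: {"type":"object","properties":{"series":{"type":"array"},"hand":{"type":"number"},"newtons":{"type":"number"}},"required":["series"]}

```bash
mkdir -p pics; cat > h.py <<'E'
import numpy as np, cv2
from rig import get_obs, vision, hand_in, nets, robot
def save(cam,n):
    im=vision.camera(cam); cv2.imwrite(f'pics/{n}.png',cv2.cvtColor(im,cv2.COLOR_RGB2BGR)); return im
def spots(cam,names,fn=None,k=3):
    for n in names:
        for r in (fn or nets.spot_point)(cam,n)[:k]: print(cam,n,np.round(r['centre'],4),round(r['conf'],2))
E
python3 - <<'E'
from h import *
a=save('top','top0'); b=save('side','side0')
cv2.imwrite('pics/both0.png',cv2.resize(np.hstack([a,b])[:,:,::-1],(800,300)))
spots('top',['bed','fence','rack','step','pocket0','pocket1','pocket2','pocket3','vial_a','bottle','carton','wrench'],k=4)
spots('side',['rack','step','pocket1','pocket3','vial_a'],k=4)
o=get_obs();print(o['time'],o['position'],o['tool_rot'],robot.finger_overhang)
E
```

```text
top bed [ 0.6056 -0.0666  0.0133] 0.27
top fence [ 0.612  -0.1238  0.015 ] 0.33
top rack [ 0.6084 -0.0724  0.0131] 0.72
top rack [ 0.6064 -0.1282  0.0144] 0.65
top step [ 0.5684 -0.071   0.0215] 0.59
top pocket0 [ 0.6092 -0.0854  0.0369] 0.92
top pocket0 [ 0.6043 -0.0137  0.0359] 0.86
top pocket0 [ 0.6026 -0.0452  0.0364] 0.77
top pocket0 [ 0.6128 -0.1243  0.0348] 0.75
top pocket1 [ 0.6092 -0.0854  0.0369] 0.92
top pocket1 [ 0.6043 -0.0137  0.0359] 0.86
top pocket1 [ 0.6026 -0.0452  0.0364] 0.77
top pocket1 [ 0.6128 -0.1243  0.0348] 0.75
top pocket2 [ 0.6092 -0.0854  0.0369] 0.92
top pocket2 [ 0.6043 -0.0137  0.0359] 0.86
top pocket2 [ 0.6026 -0.0452  0.0364] 0.77
top pocket2 [ 0.6128 -0.1243  0.0348] 0.75
top pocket3 [ 0.6092 -0.0854  0.0369] 0.92
top pocket3 [ 0.6043 -0.0137  0.0359] 0.86
top pocket3 [ 0.6026 -0.0452  0.0364] 0.77
top pocket3 [ 0.6128 -0.1243  0.0348] 0.75
top vial_a [ 0.4834  0.3263 -0.0017] 0.6
top vial_a [ 0.443  -0.3024 -0.0029] 0.6
top vial_a [ 0.6073 -0.0442  0.015 ] 0.49
top vial_a [ 0.6137 -0.1281  0.0168] 0.47
top bottle [0.6521 0.4443 0.0027] 0.68
top car
[... 190 characters left out ...]
1205  0.0359] 0.27
side step [ 6.493e-01  4.426e-01 -3.000e-04] 0.47
side pocket1 [ 0.6045 -0.0446  0.0363] 0.89
side pocket1 [ 0.6069 -0.0899  0.0328] 0.82
side pocket1 [ 0.6015 -0.0115  0.0366] 0.72
side pocket1 [ 0.6119 -0.1215  0.0364] 0.71
side pocket3 [ 0.6045 -0.0446  0.0363] 0.89
side pocket3 [ 0.6069 -0.0899  0.0328] 0.82
side pocket3 [ 0.6015 -0.0115  0.0366] 0.72
side pocket3 [ 0.6119 -0.1215  0.0364] 0.71
side vial_a [ 0.4373 -0.3055  0.0023] 0.76
side vial_a [ 0.6124 -0.1245  0.0165] 0.62
side vial_a [ 0.6049 -0.048   0.011 ] 0.48
side vial_a [ 0.4862  0.3253 -0.0022] 0.42
0.95 [0.19526792 0.59370657 0.24456786] [1.58225447e-01 9.87403012e-01 2.29629103e-05 1.91429228e-05] 0.022
```

View pics/top0.png

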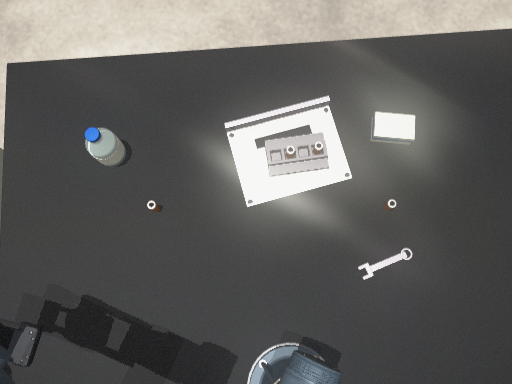

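View pics/side0.png

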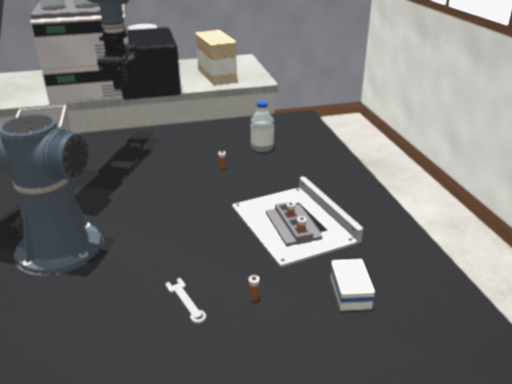

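Top: fence from about (225,125) to (330,99), rack block centred near (297,152), loose vials at (152,205) and (392,204), wrench (385,263). Side agrees: the empty pockets are 1 and 3.

```bash
cat >> h.py <<'E'
def ray(cam,uv,z):
    c=vision.calibration(cam); K,R,t=map(np.array,(c['K'],c['R'],c['t']))
    C=-R.T@t; d=R.T@np.linalg.solve(K,[uv[0],uv[1],1.]); return C+d*(z-C[2])/d[2]
def poly(cam,im,thr,z,seed):
    m=(im.min(2)>thr).astype('uint8'); n,l,s,_=cv2.connectedComponentsWithStats(m,connectivity=4)
    k=l[seed[1],seed[0]]; c=cv2.findContours((l==k).astype('uint8'),0,2)[0][0]
    p=np.array([ray(cam,q[0],z)[:2] for q in c],'float32'); r=cv2.minAreaRect(p); return r,s[k]
E
python3 - <<'E'
from h import *
im=cv2.imread('pics/top0.png')
for n,uv,z in [('bed nearL',(247,206),.01),('bed nearR',(351,178),.01),('fence farL',(225,124),.045),('fence farR',(329,97),.045),('fL2',(227,127),.045),('fR2',(330,101),.045),('rackNL',(268,175),.022),('rackNR',(329,170),.022),('va',(152,205),.055),('vb',(392,204),.055)]: print(n,ray('top',uv,z).round(4))
for thr in (150,200): print(poly('top',im,thr,.01,(255,190)),poly('top',im,thr,.045,(277,112)))
E
```

```text
bed nearL [0.471  0.0781 0.01  ]
bed nearR [ 0.5279 -0.2107  0.01  ]
fence farL [0.6958 0.1223 0.045 ]
fence farR [ 0.753  -0.1684  0.045 ]
fL2 [0.6868 0.1174 0.045 ]
fR2 [ 0.7411 -0.17    0.045 ]
rackNL [0.55   0.0154 0.022 ]
rackNR [ 0.5518 -0.1512  0.022 ]
va [0.4835 0.3248 0.055 ]
vb [ 0.4405 -0.301   0.055 ]
(((0.5893846154212952, -0.046058446168899536), (0.2567354738712311, 0.30506646633148193), 11.47899341583252), array([ 227,  105,  125,  102, 7853], dtype=int32)) (((0.7220825552940369, -0.0221794992685318), (0.016326632350683212, 0.2989742159843445), 11.443768501281738), array([224,  95, 106,  33, 612], dtype=int32))
(((0.6064318418502808, -0.04559682309627533), (0.21928316354751587, 0.2987825870513916), 11.460857391357422), array([ 227,  106,  125,  101, 6075], dtype=int32)) (((0.721148669719696, -0.022155463695526123), (0.013890400528907776, 0.29765579104423523), 11.426586151123047), array([225,  96, 105,  32, 513], dtype=int32))
```

>>> apply_moves(series=[{"offset":[4,-4,-1],"rot":[0,0,-8]},{"offset":[8,-8,-2],"rot":[0,0,-16]},{"offset":[12,-11,-3],"rot":[0,0,-24]},{"offset":[16,-15,-4],"rot":[0,0,-32]},{"offset":[19,-18,-5],"rot":[0,0,-40]},{"offset":[22,-21,-6],"rot":[0,0,-48]},{"offset":[25,-24,-7],"rot":[0,0,-56]},{"offset":[27,-26,-8],"rot":[0,0,-64]},{"offset":[29,-26.8,-9],"rot":[0,0,-67]},{"offset":[29,-26.8,-9],"rot":[0,0,-67]},{"offset":[29,-26.8,-9],"rot":[0,0,-67]}], hand=1)

```text
time: 2.05
position: [0.485, 0.3263, 0.1543]
tool_rot: [0.676, 0.737, -0.0, -0.0]
ft_force: [-0.0, -0.1, 0.6]
grip_width: 0.087
grip_force: 0.0
```

```bash
python3 - <<'E'
from h import *
save('wrist','w0'); spots('wrist',['vial_a','bottle']); spots('wrist',['vial_a'],nets.search_frame); print(get_obs()['position'])
E
```

```text
wrist vial_a [ 0.4863  0.3228 -0.0011] 0.97
wrist vial_a [0.653  0.4458 0.0007] 0.34
wrist bottle [6.534e-01 4.443e-01 6.000e-04] 0.98
wrist vial_a [0.487  0.3283 0.0557] 0.67
[0.48411267 0.32702586 0.15501947]
```

View pics/w0.png

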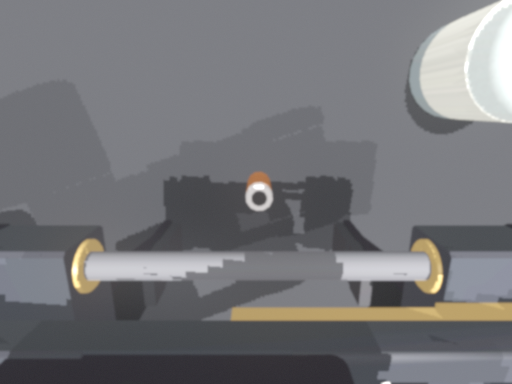

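The cap's centre is at (259,197), between the open fingers; the bottle is well clear.

```bash
python3 - <<'E'
from h import *
print(ray('wrist',(259,197),.055), get_obs()['position'], ray('wrist',(259,172),.0))
E
```

```text
[0.48597616 0.32786461 0.055     ] [0.48411267 0.32702586 0.15501947] [0.48545644 0.33725582 0.        ]
```

>>> apply_moves(series=[{"offset":[0.1,0,-3.5],"rot":[0,0,0]},{"offset":[0.1,0,-7],"rot":[0,0,0]},{"offset":[0.1,0,-9],"rot":[0,0,0]},{"offset":[0.1,0,-10.3],"rot":[0,0,0]},{"offset":[0.1,0,-10.3],"rot":[0,0,0]},{"offset":[0.1,0,-10.3],"rot":[0,0,0]}])

```text
time: 2.85
position: [0.4865, 0.3264, 0.0522]
tool_rot: [0.677, 0.736, 0.001, 0.0]
ft_force: [0.7, -0.4, 0.4]
grip_width: 0.087
grip_force: 0.0
```

>>> apply_moves(series=[{"offset":[0,0,0],"rot":[0,0,0]},{"offset":[0,0,0],"rot":[0,0,0]},{"offset":[0,0,0],"rot":[0,0,0]},{"offset":[0,0,0],"rot":[0,0,0]},{"offset":[0,0,0],"rot":[0,0,0]},{"offset":[0,0,0],"rot":[0,0,0]},{"offset":[0,0,0],"rot":[0,0,0]},{"offset":[0,0,0],"rot":[0,0,0]}], hand=0.15, newtons=10)

```text
time: 3.65
position: [0.4863, 0.3257, 0.0515]
tool_rot: [0.677, 0.736, -0.0, -0.0]
ft_force: [0.5, -0.6, -0.7]
grip_width: 0.0307
grip_force: 0.0
```

>>> apply_moves(series=[{"offset":[0,0,0],"rot":[0,0,0]},{"offset":[0,0,0],"rot":[0,0,0]},{"offset":[0,0,0],"rot":[0,0,0]},{"offset":[0,0,0],"rot":[0,0,0]}])

```text
time: 4.05
position: [0.4862, 0.3257, 0.0515]
tool_rot: [0.677, 0.736, -0.0, -0.0]
ft_force: [-0.1, 0.6, -1.0]
grip_width: 0.0222
grip_force: 10.0
```

>>> apply_moves(series=[{"offset":[0,0,2.5],"rot":[0,0,0]},{"offset":[0,0,6],"rot":[0,0,0]},{"offset":[1,-3,9],"rot":[0,0,0]},{"offset":[2.5,-7,11],"rot":[0,0,0]},{"offset":[4,-11.5,11.5],"rot":[0,0,0]},{"offset":[5.6,-16,11.5],"rot":[0,0,0]},{"offset":[7.2,-20.5,11.5],"rot":[0,0,0]},{"offset":[8.8,-25,11.5],"rot":[0,0,0]},{"offset":[10.2,-29,11.5],"rot":[0,0,0]},{"offset":[11.2,-32.5,11.5],"rot":[0,0,0]},{"offset":[11.7,-33.9,11.5],"rot":[0,0,0]},{"offset":[11.7,-33.9,11.5],"rot":[0,0,0]},{"offset":[11.7,-33.9,11.5],"rot":[0,0,0]}])

```text
time: 5.35
position: [0.6024, -0.0123, 0.1663]
tool_rot: [0.677, 0.736, -0.0, -0.001]
ft_force: [-0.4, 0.5, -0.3]
grip_width: 0.0221
grip_force: 10.0
```

```bash
python3 - <<'E'
from h import *
save('wrist','w1'); spots('wrist',['rack','step','pocket0','vial_a'],k=5); o=get_obs();print(o['position'],o['grip_width'],o['grip_force'])
E
```

```text
wrist step [ 0.5659 -0.0699  0.0244] 0.87
wrist pocket0 [ 0.6037 -0.0074  0.0426] 0.85
wrist pocket0 [ 0.6115 -0.1252  0.0417] 0.56
wrist vial_a [ 0.6009 -0.0168  0.1153] 0.8
wrist vial_a [ 0.6132 -0.1236  0.0117] 0.75
[ 0.60273137 -0.01166485  0.1665613 ] 0.02209195993205984 9.998269110219553
```

View pics/w1.png

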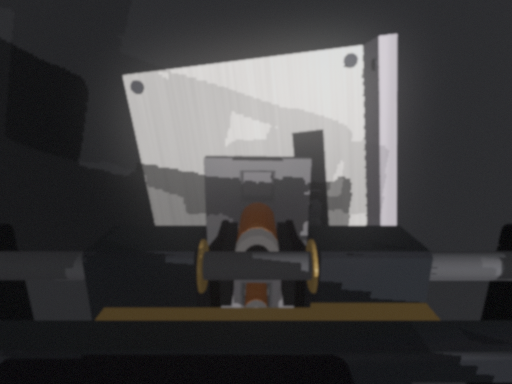

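The end of the rack shows at (204–312,157), squared with the tool, and the far lip of pocket 3 is at about (240–272,170); the vial hangs in front of it.

```bash
python3 - <<'E'
from h import *
im=cv2.cvtColor(cv2.imread('pics/w1.png'),cv2.COLOR_BGR2RGB)
cv2.imwrite('pics/w1c.png',cv2.resize(im[140:260,180:340,::-1],(800,600),interpolation=cv2.INTER_CUBIC))
L=ray('wrist',(204,157),.022);R=ray('wrist',(312,157),.022);print(L,R)
yaw=np.arctan2(*(R-L)[[1,0]]);print('yaw',yaw)
m=(L+R)/2;ax=np.array([np.cos(yaw),np.sin(yaw)]);ay=np.array([-ax[1],ax[0]])
for d in (82-57,82-19,82):print(d,m[:2]-ay*d/1000)
print('pocket far edge',ray('wrist',(240,170),.036),ray('wrist',(272,170),.036))
E
```

```text
[0.55081104 0.01066447 0.022     ] [0.65223918 0.01947374 0.022     ]
yaw 0.0866348904142801
25 [ 0.60368827 -0.00983713]
63 [ 0.60697628 -0.04769462]
82 [ 0.60862028 -0.06662336]
pocket far edge [0.58608672 0.00407526 0.036     ] [0.61499594 0.00658786 0.036     ]
```

View pics/w1c.png

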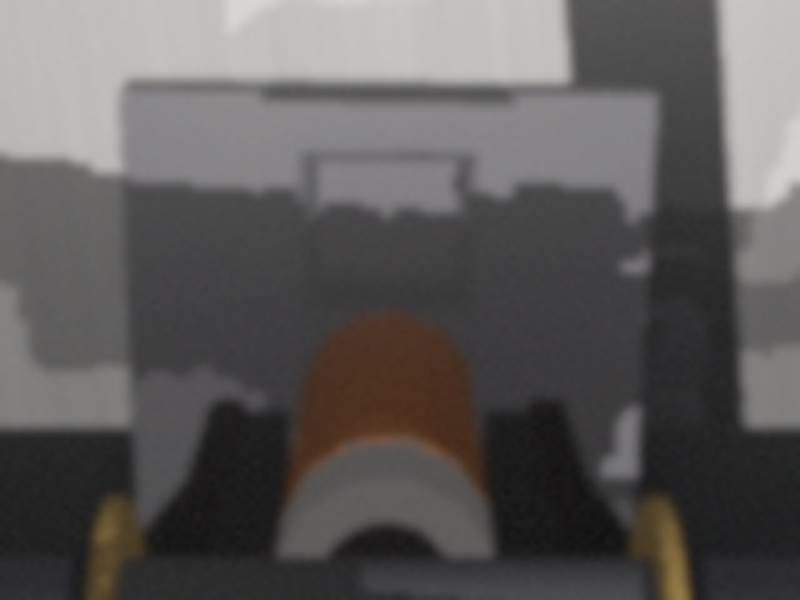

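Close up: pocket mouth spans u 241–274.4 with its far lip at v 170.6 and near lip about v 200; the vial's bottom front edge is at (258,202.6).

```bash
python3 - <<'E'
from h import *
print(ray('wrist',(257.7,170.6),.036),ray('wrist',(257.7,200),.036))
o=get_obs();print(o['position'])
for z in(.1145,.1155): print('vial bottom front',ray('wrist',(258,202.6),z))
print(np.round([r['centre'] for r in nets.spot_point('side','pocket3')[:4]],4))
E
```

```text
[0.6021264  0.00491289 0.036     ] [ 0.60455353 -0.02289186  0.036     ]
[ 0.60273137 -0.01166485  0.1665613 ]
vial bottom front [ 6.02718009e-01 -4.73721864e-04  1.14500000e-01]
vial bottom front [ 6.02688256e-01 -1.56204439e-04  1.15500000e-01]
[[ 0.6045 -0.0446  0.0363]
 [ 0.6069 -0.0899  0.0328]
 [ 0.6015 -0.0115  0.0366]
 [ 0.6119 -0.1215  0.0364]]
```

>>> apply_moves(series=[{"offset":[0,0.25,-3],"rot":[0,0,0]},{"offset":[0,0.25,-6],"rot":[0,0,0]},{"offset":[0,0.25,-7.4],"rot":[0,0,0]},{"offset":[0,0.25,-7.8],"rot":[0,0,0]},{"offset":[0,0.25,-8.2],"rot":[0,0,0]},{"offset":[0,0.25,-8.5],"rot":[0,0,0]}])

```text
time: 6.25
position: [0.6041, -0.0109, 0.0823]
tool_rot: [0.677, 0.736, 0.001, 0.001]
ft_force: [0.2, 0.2, -1.0]
grip_width: 0.0219
grip_force: 10.0
```

>>> apply_moves(series=[{"offset":[0,0,-0.4],"rot":[0,0,0]},{"offset":[0,0,-0.8],"rot":[0,0,0]},{"offset":[0,0,-1.1],"rot":[0,0,0]},{"offset":[0,0,-1.3],"rot":[0,0,0]},{"offset":[0,0,-1.4],"rot":[0,0,0]},{"offset":[0,0,-1.4],"rot":[0,0,0]}])

```text
time: 6.85
position: [0.6032, -0.0108, 0.0674]
tool_rot: [0.677, 0.736, -0.0, -0.0]
ft_force: [-0.2, 0.8, -0.3]
grip_width: 0.022
grip_force: 10.0
```

>>> apply_moves(series=[{"offset":[0,0,-0.1],"rot":[0,0,0]},{"offset":[0,0,-0.2],"rot":[0,0,0]},{"offset":[0,0,-0.2],"rot":[0,0,0]}])

```text
time: 7.15
position: [0.6033, -0.0108, 0.0655]
tool_rot: [0.677, 0.736, 0.0, 0.0]
ft_force: [-0.2, -0.3, -0.4]
grip_width: 0.0222
grip_force: 10.0
```

>>> apply_moves(series=[{"offset":[0,0,0],"rot":[0,0,0]},{"offset":[0,0,0],"rot":[0,0,0]},{"offset":[0,0,0],"rot":[0,0,0]},{"offset":[0,0,0],"rot":[0,0,0]},{"offset":[0,0,2],"rot":[0,0,0]},{"offset":[0,0,5],"rot":[0,0,0]},{"offset":[0,0,9],"rot":[0,0,0]},{"offset":[0,0,10],"rot":[0,0,0]},{"offset":[0,0,10],"rot":[0,0,0]}], hand=0.8)

```text
time: 8.05
position: [0.6046, -0.011, 0.1677]
tool_rot: [0.677, 0.736, 0.001, 0.002]
ft_force: [1.0, -0.7, -0.8]
grip_width: 0.0692
grip_force: 0.0
```

```bash
python3 - <<'E'
from h import *
save('wrist','w2'); spots('wrist',['vial_a'],k=4); save('top','t2'); spots('top',['vial_a','pocket1','wrench'],k=5)
E
```

```text
wrist vial_a [ 0.6016 -0.0099  0.0172] 0.95
wrist vial_a [ 0.6053 -0.0474  0.0163] 0.84
wrist vial_a [ 0.6081 -0.1268  0.0123] 0.69
top vial_a [ 0.4435 -0.3038 -0.0031] 0.42
top vial_a [ 0.6104 -0.1275  0.0159] 0.39
top pocket1 [ 0.6119 -0.0868  0.0371] 0.87
top pocket1 [ 0.6129 -0.1247  0.0387] 0.55
top wrench [ 0.2984 -0.2771  0.0037] 0.76
```

View pics/w2.png

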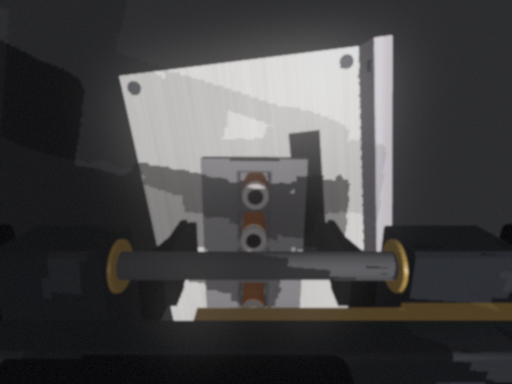

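Vial a stands in pocket 3 (cap at (256,195)). Next, vial b.

>>> apply_moves(series=[{"offset":[-1.5,-2.6,0],"rot":[0,0,0]},{"offset":[-3.5,-6.4,0],"rot":[0,0,0]},{"offset":[-5.7,-10.4,0],"rot":[0,0,0]},{"offset":[-8,-14.4,0],"rot":[0,0,0]},{"offset":[-10.2,-18.4,0],"rot":[0,0,0]},{"offset":[-12.5,-22.4,0],"rot":[0,0,0]},{"offset":[-14.5,-26,0],"rot":[0,0,0]},{"offset":[-16,-28.6,0],"rot":[0,0,0]},{"offset":[-16.3,-29.2,-1],"rot":[0,0,0]},{"offset":[-16.3,-29.2,-1],"rot":[0,0,0]},{"offset":[-16.3,-29.2,-1],"rot":[0,0,0]}], hand=1)

```text
time: 9.45
position: [0.4401, -0.3014, 0.1545]
tool_rot: [0.677, 0.736, 0.0, -0.001]
ft_force: [-0.2, -1.1, -0.7]
grip_width: 0.0871
grip_force: 0.0
```

```bash
python3 - <<'E'
from h import *
im=save('wrist','w3'); spots('wrist',['vial_b','wrench','carton'],k=2); spots('wrist',['vial_b'],nets.search_frame,1);print(get_obs()['position'])
m=((im.min(2)>120)).astype('uint8'); n,l,s,c=cv2.connectedComponentsWithStats(m)
for i in range(1,n):
    if s[i][4]>40: print(s[i],c[i].round(1),ray('wrist',c[i],.055).round(4))
E
```

```text
wrist vial_b [ 0.4469 -0.3042 -0.0023] 0.95
wrist wrench [ 0.2974 -0.2825 -0.0062] 0.62
wrist carton [ 0.6594 -0.3409 -0.0016] 0.81
wrist vial_b [ 0.4457 -0.2992  0.0554] 0.69
[ 0.44089428 -0.3017453   0.15569237]
[  362     0   150   102 11202] [427.6  53.7] [ 0.5559 -0.1817  0.055 ]
[423   0  37  24 808] [441.   11.5] [ 0.5588 -0.1538  0.055 ]
[470   0  42  20 585] [489.4  11.3] [ 0.5928 -0.1507  0.055 ]
[ 58  67  47  35 575] [81.7 88.2] [ 0.3024 -0.2276  0.055 ]
[ 88 103  12  19  69] [ 93.8 111. ] [ 0.3105 -0.2435  0.055 ]
[ 473  189   39   37 1110] [494.7 209.5] [ 0.64  -0.295  0.055]
[111 190  32  33 509] [124.4 207.2] [ 0.3316 -0.3196  0.055 ]
```

View pics/w3.png

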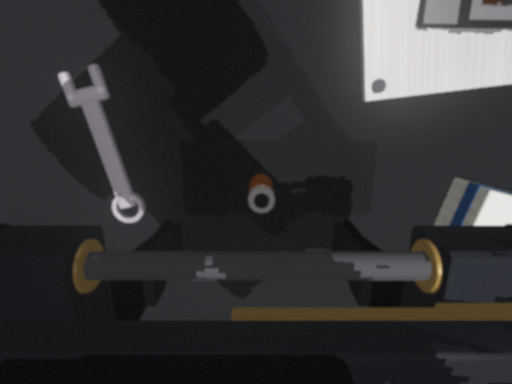

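Cap of vial b at (261.5,199); wrench ring (128,208) and carton are well outside the finger footprint.

>>> apply_moves(series=[{"offset":[0.3,-0.1,-3.5],"rot":[0,0,0]},{"offset":[0.3,-0.1,-7],"rot":[0,0,0]},{"offset":[0.3,-0.1,-9],"rot":[0,0,0]},{"offset":[0.3,-0.1,-10.3],"rot":[0,0,0]},{"offset":[0.3,-0.1,-10.3],"rot":[0,0,0]}])

```text
time: 10.2
position: [0.4429, -0.3028, 0.0512]
tool_rot: [0.677, 0.736, 0.0, -0.001]
ft_force: [0.1, -0.2, 1.0]
grip_width: 0.0871
grip_force: 0.0
```

>>> apply_moves(series=[{"offset":[0,0,0],"rot":[0,0,0]},{"offset":[0,0,0],"rot":[0,0,0]},{"offset":[0,0,0],"rot":[0,0,0]},{"offset":[0,0,0],"rot":[0,0,0]},{"offset":[0,0,0],"rot":[0,0,0]},{"offset":[0,0,0],"rot":[0,0,0]},{"offset":[0,0,0],"rot":[0,0,0]},{"offset":[0,0,0],"rot":[0,0,0]},{"offset":[0,0,0],"rot":[0,0,0]},{"offset":[0,0,0],"rot":[0,0,0]},{"offset":[0,0,0],"rot":[0,0,0]},{"offset":[0,0,0],"rot":[0,0,0]}], hand=0.15, newtons=10)

```text
time: 11.4
position: [0.4433, -0.3038, 0.0525]
tool_rot: [0.677, 0.736, 0.0, -0.0]
ft_force: [-0.4, -0.8, -0.4]
grip_width: 0.0221
grip_force: 10.0
```

>>> apply_moves(series=[{"offset":[0,0,2.5],"rot":[0,0,0]},{"offset":[0,0,6.5],"rot":[0,0,0]},{"offset":[1.5,2,9.5],"rot":[0,0,0]},{"offset":[4.2,5.5,11.4],"rot":[0,0,0]},{"offset":[7,9.2,11.4],"rot":[0,0,0]},{"offset":[9.8,12.9,11.4],"rot":[0,0,0]},{"offset":[12.5,16.4,11.4],"rot":[0,0,0]},{"offset":[15,19.7,11.4],"rot":[0,0,0]},{"offset":[16.3,21.4,11.4],"rot":[0,0,0]},{"offset":[16.6,21.8,11.4],"rot":[0,0,0]},{"offset":[16.6,21.8,11.4],"rot":[0,0,0]},{"offset":[16.6,21.8,11.4],"rot":[0,0,0]}])

```text
time: 12.6
position: [0.6083, -0.0867, 0.1663]
tool_rot: [0.677, 0.736, -0.001, -0.0]
ft_force: [0.3, -0.8, -0.2]
grip_width: 0.022
grip_force: 10.0
```

```bash
python3 - <<'E'
from h import *
im=save('wrist','w4'); o=get_obs();print(o['position'],o['grip_width'])
spots('wrist',['pocket1','vial_b','step'],k=4)
cv2.imwrite('pics/w4c.png',cv2.resize(im[80:260,150:390,::-1],(800,600),interpolation=cv2.INTER_CUBIC))
E
```

```text
[ 0.60828929 -0.08703051  0.16638185] 0.022077924484143977
wrist pocket1 [ 0.6025 -0.0854  0.0326] 0.78
wrist pocket1 [ 0.6036 -0.0062  0.0429] 0.7
wrist pocket1 [ 0.6058 -0.0519  0.0378] 0.64
wrist vial_b [ 0.6105 -0.0869  0.1138] 0.87
wrist vial_b [ 0.6035 -0.0136  0.0171] 0.63
wrist vial_b [ 0.6022 -0.0488  0.0145] 0.57
wrist step [ 0.568  -0.0709  0.0237] 0.98
wrist step [ 0.6033 -0.0055  0.0412] 0.57
```

View pics/w4c.png

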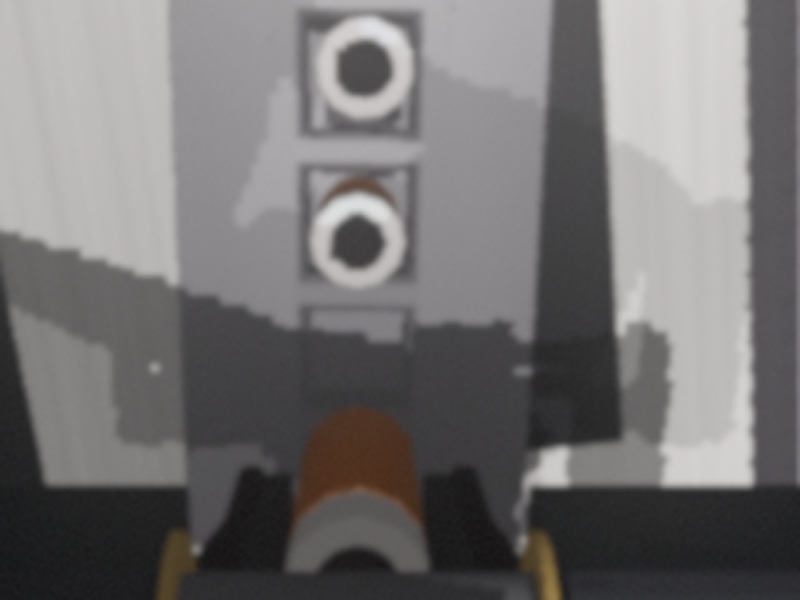

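Pocket 1's mouth spans u 241–274, v 171.5–201.5 in the full picture; vials a and d stand straight in pockets 3 and 2. The alignment is nearly that of the first insertion.

>>> apply_moves(series=[{"offset":[0,0.15,-3],"rot":[0,0,0]},{"offset":[0,0.15,-6],"rot":[0,0,0]},{"offset":[0,0.15,-7.4],"rot":[0,0,0]},{"offset":[0,0.15,-7.8],"rot":[0,0,0]},{"offset":[0,0.15,-8.2],"rot":[0,0,0]},{"offset":[0,0.15,-8.6],"rot":[0,0,0]},{"offset":[0,0.15,-8.6],"rot":[0,0,0]}])

```text
time: 13.5
position: [0.6097, -0.0845, 0.081]
tool_rot: [0.677, 0.736, 0.0, 0.001]
ft_force: [-0.0, -0.4, 0.6]
grip_width: 0.0223
grip_force: 10.0
```

>>> apply_moves(series=[{"offset":[0,0,-0.4],"rot":[0,0,0]},{"offset":[0,0,-0.8],"rot":[0,0,0]},{"offset":[0,0,-1.1],"rot":[0,0,0]},{"offset":[0,0,-1.3],"rot":[0,0,0]},{"offset":[0,0,-1.4],"rot":[0,0,0]},{"offset":[0,0,-1.4],"rot":[0,0,0]}])

```text
time: 14.1
position: [0.6094, -0.0845, 0.0665]
tool_rot: [0.677, 0.736, -0.0, 0.0]
ft_force: [-0.2, -1.8, -0.2]
grip_width: 0.0219
grip_force: 10.0
```

>>> apply_moves(series=[{"offset":[0,0,-0.05],"rot":[0,0,0]},{"offset":[0,0,-0.05],"rot":[0,0,0]},{"offset":[0,0,-0.05],"rot":[0,0,0]},{"offset":[0,0,-0.05],"rot":[0,0,0]},{"offset":[0,0,2],"rot":[0,0,0]},{"offset":[0,0,5],"rot":[0,0,0]},{"offset":[0,0,9],"rot":[0,0,0]},{"offset":[-4,0,10],"rot":[0,0,0]},{"offset":[-8,0,10],"rot":[0,0,0]},{"offset":[-11,0,10],"rot":[0,0,0]},{"offset":[-11,0,10],"rot":[0,0,0]}], hand=0.8)

```text
time: 15.2
position: [0.4939, -0.0828, 0.1664]
tool_rot: [0.677, 0.736, -0.001, -0.003]
ft_force: [-0.6, 0.2, -0.6]
grip_width: 0.0695
grip_force: 0.0
```

```bash
python3 - <<'E'
from h import *
im=save('wrist','w5'); o=get_obs();print(o['position'],o['tool_rot'],o['ft_force'])
spots('wrist',['vial_b','step','rack'],k=4)
im=save('top','t5');spots('top',['vial_b','step','rack'],k=4)
cv2.imwrite('pics/t5c.png',cv2.resize(im[85:215,210:370,::-1],(800,600),interpolation=cv2.INTER_CUBIC))
E
```

```text
[ 0.49725882 -0.08378687  0.16678742] [ 6.77256944e-01  7.35746082e-01 -2.33826397e-04 -8.23961443e-04] [ 0.32701005 -0.77388839  0.71930684]
wrist vial_b [ 0.6025 -0.0121  0.0199] 0.77
wrist vial_b [ 0.6126 -0.1235  0.0135] 0.71
wrist vial_b [ 0.6145 -0.0847  0.0158] 0.68
wrist vial_b [ 0.6061 -0.0488  0.0133] 0.62
wrist step [ 0.5655 -0.0673  0.0265] 0.73
wrist rack [ 0.6064 -0.0668  0.0138] 0.67
top vial_b [ 0.5997 -0.0106  0.0152] 0.47
top rack [ 0.6083 -0.0693  0.0142] 0.8
```

View pics/t5c.png

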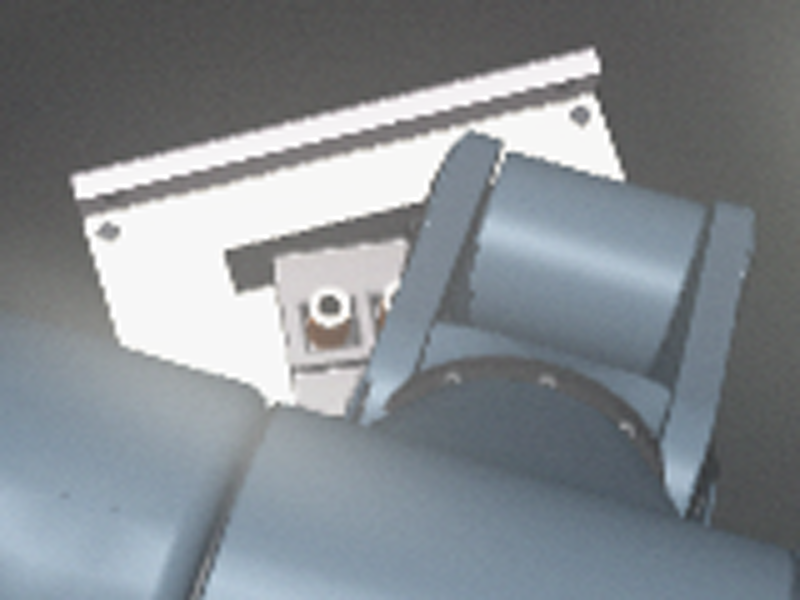

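All four vials show at pocket height in the networks' reports. Now I turn the tool so the fingers lie along the row and go over the step.

>>> apply_moves(series=[{"offset":[0.5,0.1,0],"rot":[0,0,-8]},{"offset":[1,0.2,0],"rot":[0,0,-16]},{"offset":[1.5,0.3,0],"rot":[0,0,-24]},{"offset":[2,0.4,0],"rot":[0,0,-32]},{"offset":[2.5,0.5,0],"rot":[0,0,-40]},{"offset":[3,0.6,0],"rot":[0,0,-48]},{"offset":[3.5,0.7,0],"rot":[0,0,-56]},{"offset":[4,0.8,0],"rot":[0,0,-64]},{"offset":[5,1,-1],"rot":[0,0,-72]},{"offset":[6,1.2,-3],"rot":[0,0,-80]},{"offset":[6.8,1.3,-5],"rot":[0,0,-88]},{"offset":[6.8,1.4,-6],"rot":[0,0,-90]},{"offset":[6.8,1.4,-6],"rot":[0,0,-90]},{"offset":[6.8,1.4,-6],"rot":[0,0,-90]}], hand=0.8)

```text
time: 17.0
position: [0.5674, -0.0702, 0.1063]
tool_rot: [0.999, 0.042, -0.0, -0.0]
ft_force: [0.1, 0.3, 1.0]
grip_width: 0.0694
grip_force: 0.0
```

```bash
python3 - <<'E'
from h import *
im=save('wrist','w6'); o=get_obs();print(o['position'],o['tool_rot'],o['ft_force'],o['grip_width'])
spots('wrist',['vial_b','step','rack','fence'],k=4)
E
```

```text
[ 0.56765954 -0.07039192  0.10683595] [9.99107096e-01 4.22482830e-02 2.83813402e-04 1.12000868e-04] [0.36354772 0.69179892 1.07247551] 0.0695484614309749
wrist vial_b [ 0.6018 -0.0118  0.0173] 0.94
wrist vial_b [ 0.6122 -0.0852  0.0123] 0.77
wrist vial_b [ 0.6103 -0.1247  0.0112] 0.75
wrist vial_b [ 0.604  -0.0499  0.0139] 0.64
wrist step [ 0.5682 -0.0716  0.0242] 0.93
wrist rack [ 0.6106 -0.0651  0.0091] 0.91
```

View pics/w6.png

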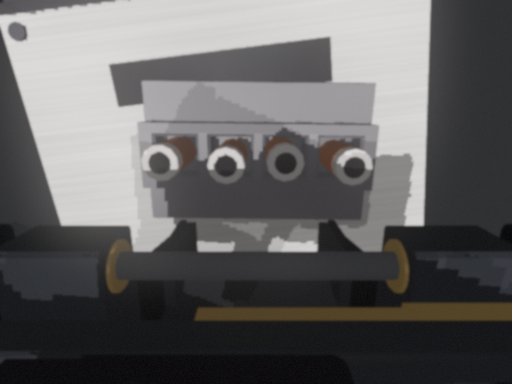

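The rack is square to the tool and centred (u 139–376); block's near edge at v≈188, ledge's near edge at v≈218.

```bash
python3 - <<'E'
from h import *
print(ray('wrist',(257,218),.022),ray('wrist',(257,188),.036),ray('wrist',(257,122),.036),ray('wrist',(257,122),.022),ray('wrist',(257,81),.022))
print(ray('wrist',(139,125),.036),ray('wrist',(376,125),.036))
E
```

```text
[ 0.55618128 -0.07196883  0.022     ] [ 0.58428395 -0.06955943  0.036     ] [ 0.63052804 -0.06564172  0.036     ] [ 0.62988386 -0.06572488  0.022     ] [ 0.65781217 -0.06335884  0.022     ]
[0.62176803 0.0142562  0.036     ] [ 0.63537732 -0.1466705   0.036     ]
```

>>> apply_moves(series=[{"offset":[0.2,0,-2.5],"rot":[0,0,0]},{"offset":[0.2,0,-4.5],"rot":[0,0,0]},{"offset":[0.2,0,-5.5],"rot":[0,0,0]},{"offset":[0.2,0,-5.8],"rot":[0,0,0]},{"offset":[0.2,0,-5.8],"rot":[0,0,0]},{"offset":[0.2,0,-5.8],"rot":[0,0,0]}])

```text
time: 17.85
position: [0.5699, -0.0705, 0.0493]
tool_rot: [0.999, 0.042, 0.001, 0.0]
ft_force: [-0.1, -0.5, 0.0]
grip_width: 0.0698
grip_force: 0.0
```

>>> apply_moves(series=[{"offset":[0.4,0,-0.2],"rot":[0,0,0]},{"offset":[0.8,0.1,-0.2],"rot":[0,0,0.5]},{"offset":[1.2,0.15,-0.2],"rot":[0,0,1]},{"offset":[1.7,0.2,-0.2],"rot":[0,0,1.7]},{"offset":[2.2,0.3,-0.2],"rot":[0,0,2.4]},{"offset":[2.7,0.35,-0.2],"rot":[0,0,3.1]},{"offset":[3.2,0.4,-0.2],"rot":[0,0,3.8]},{"offset":[3.7,0.45,-0.2],"rot":[0,0,4.6]},{"offset":[4.2,0.5,-0.2],"rot":[0,0,5.4]},{"offset":[4.7,0.6,-0.2],"rot":[0,0,6]},{"offset":[5.1,0.65,-0.2],"rot":[0,0,6.6]},{"offset":[5.3,0.7,-0.2],"rot":[0,0,6.6]},{"offset":[5.3,0.7,-0.2],"rot":[0,0,6.6]}])

```text
time: 19.15
position: [0.6204, -0.0632, 0.0469]
tool_rot: [0.995, 0.1, -0.002, -0.0]
ft_force: [-4.2, -0.9, 3.8]
grip_width: 0.0695
grip_force: 2.4
```

```bash
python3 - <<'E'
from h import *
im=save('wrist','w7'); o=get_obs();print(o['time'],o['position'],o['tool_rot'],o['ft_force'],o['grip_width'])
spots('wrist',['vial_b','rack','fence'],k=4)
E
```

```text
19.2 [ 0.62041551 -0.06314704  0.04688834] [ 9.95009454e-01  9.97550585e-02 -2.22850181e-03 -3.84693310e-04] [-4.28977981 -0.97326618  4.72497807] 0.06979690703149488
wrist vial_b [ 0.6436 -0.0019  0.0181] 0.79
wrist vial_b [ 0.6468 -0.035   0.0122] 0.73
wrist vial_b [ 0.6646 -0.072   0.0108] 0.58
wrist vial_b [ 0.6639 -0.1131  0.0128] 0.57
wrist rack [ 0.6542 -0.0545  0.0084] 0.89
wrist fence [ 0.7212 -0.0209 -0.0017] 0.58
```

View pics/w7.png

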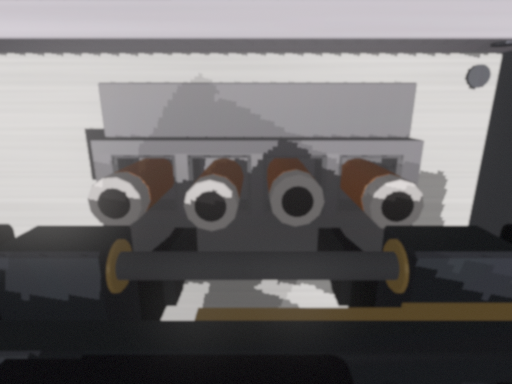

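Rack is square to the fence: its far foot edge at v=83, fence base near v=53, vials upright. Closing the gap slowly.

>>> apply_moves(series=[{"offset":[0.3,0.06,0],"rot":[0,0,0]},{"offset":[0.6,0.12,0],"rot":[0,0,0]},{"offset":[0.9,0.18,0],"rot":[0,0,0]},{"offset":[1.1,0.22,0],"rot":[0,0,0]},{"offset":[1.3,0.26,0],"rot":[0,0,0]},{"offset":[1.4,0.28,0],"rot":[0,0,0]},{"offset":[1.4,0.28,0],"rot":[0,0,0]}])

```text
time: 20.05
position: [0.634, -0.0603, 0.0468]
tool_rot: [0.995, 0.1, -0.003, -0.0]
ft_force: [-6.5, -0.7, 4.7]
grip_width: 0.0697
grip_force: 2.9
```

>>> apply_moves(series=[{"offset":[0.1,0.02,0],"rot":[0,0,0]},{"offset":[0.2,0.04,0],"rot":[0,0,0]},{"offset":[0.2,0.04,0],"rot":[0,0,0]},{"offset":[0.2,0.04,0],"rot":[0,0,0]}])

```text
time: 20.45
position: [0.6359, -0.0599, 0.0468]
tool_rot: [0.995, 0.1, -0.003, -0.0]
ft_force: [-5.2, -1.1, 5.2]
grip_width: 0.0699
grip_force: 3.0
```

>>> apply_moves(series=[{"offset":[0.1,0.02,0],"rot":[0,0,0]},{"offset":[0.2,0.04,0],"rot":[0,0,0]},{"offset":[0.2,0.04,0],"rot":[0,0,0]},{"offset":[0.2,0.04,0],"rot":[0,0,0]}])

```text
time: 20.85
position: [0.6361, -0.0599, 0.0469]
tool_rot: [0.995, 0.1, -0.005, -0.001]
ft_force: [-10.0, -2.2, 7.2]
grip_width: 0.0697
grip_force: 4.9
```

>>> apply_moves(series=[{"offset":[0.1,0.02,0],"rot":[0,0,0]},{"offset":[0.2,0.04,-0.1],"rot":[0,0,0]},{"offset":[0.3,0.06,-0.1],"rot":[0,0,0]},{"offset":[0.3,0.06,-0.1],"rot":[0,0,0]},{"offset":[0.3,0.06,-0.1],"rot":[0,0,0]}])

```text
time: 21.35
position: [0.6363, -0.0597, 0.0459]
tool_rot: [0.995, 0.1, -0.008, -0.001]
ft_force: [-14.1, -5.0, 11.8]
grip_width: 0.0695
grip_force: 7.8
```

```bash
python3 - <<'E'
from h import *
im=save('wrist','w8'); o=get_obs();print(o['time'],o['position'],o['tool_rot'],o['ft_force'],o['moment'])
spots('wrist',['vial_b','rack','fence'],k=4)
E
```

```text
21.4 [ 0.63623742 -0.05964106  0.04588695] [ 9.94944731e-01  1.00097428e-01 -8.05031752e-03 -8.24638659e-04] [-14.78843621  -5.46954554  12.10112372] [-1.00264126  2.60429243 -0.11482139]
wrist vial_b [0.6562 0.0025 0.0162] 0.9
wrist vial_b [ 0.6812 -0.1129  0.014 ] 0.9
wrist vial_b [ 0.6763 -0.0677  0.0119] 0.85
wrist vial_b [ 0.664  -0.0373  0.0138] 0.77
wrist rack [ 0.6716 -0.0512  0.0128] 0.65
wrist fence [ 0.672  -0.0546  0.0128] 0.5
```

View pics/w8.png

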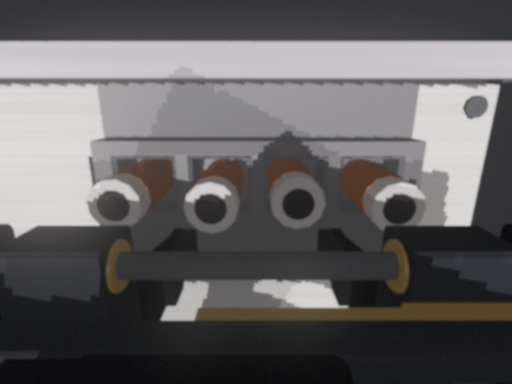

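The rack's far edge meets the fence base all along (v≈82), vials upright. A touch more towards the fence, then hold.

>>> apply_moves(series=[{"offset":[0.1,0,0],"rot":[0,0,0]},{"offset":[0.1,0,0],"rot":[0,0,0]},{"offset":[0.1,0,0],"rot":[0,0,0]},{"offset":[0.1,0,0],"rot":[0,0,0]},{"offset":[0.1,0,0],"rot":[0,0,0]},{"offset":[0.1,0,0],"rot":[0,0,0]},{"offset":[0.1,0,0],"rot":[0,0,0]},{"offset":[0.1,0,0],"rot":[0,0,0]}])

```text
time: 22.35
position: [0.6363, -0.0596, 0.0459]
tool_rot: [0.995, 0.1, -0.009, -0.001]
ft_force: [-15.6, -5.3, 13.2]
grip_width: 0.0696
grip_force: 8.7
```

```bash
python3 -c "
from h import *
print(hand_in())"
```

```text
the job is handed in; nothing more can be done
None
```

I lowered both vials into the empty pockets, slid the rack square against the fence, and handed the job in at about 22 s while still holding a diagonal push of about 21 N (16 N towards the fence, 13 N down); the verdict was not shown to me.

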